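Refit the press handle

TASK

The little screw press on the craft desk has lost its handle. Pick up the green handle, the one with the square hole, turn it to match the square brass spindle on top of the press, and lower it fully home so that it sits level on the collar, then let go. Leave the blue round-holed handle and the green glass bottle where they are.

Things in the scene. Friction and masses are not known exactly. Their poses are not given: they have to be found in the camera images.
- handle_center (a point): Loose green handle, flat on the table: this point is its centre, on the bore axis, half-way up (19 mm). Square hub 56 x 56 x 38 mm high with a vertical square through hole 36 x 36 mm, sides along x and y. Arms 16-22 mm thick along +x and -x, 4 mm above this point, black ends, 150 mm overall; grasp the two free faces across y. z up. About 0.25 kg.
- spindle_seat (a point): On the fixed press: centre of the top of the steel collar (46 mm wide), where the hub rests (handle centre then 19 mm above it). A brass square spindle 28 x 28 mm, sides along x and y, rises 44 mm along z, the last 14 mm tapering to 12 mm. Fits at any quarter turn; turns stiffly, 0.3 N m. 142 mm above the table; a crossbeam 36 x 200 mm, at any angle, lies 15 mm below.
- round_handle_center (a point): Centre (half-way up, 19 mm above the table) of the other, wrong handle: round blue hub of 56 mm diameter, 38 mm high, with a round 28 mm hole and the same two arms along x. Leave it where it is.
- bottle: Green glass bottle with a white paper band, diameter 64 mm, 190 mm tall, standing near the press; origin at the centre of its underside, z up. Leave it standing.
Mind the look-alikes: they are no part of the job. There is more than one size of the part that bears handle_center; the job needs the smaller.

How it is judged:
At the end, for the whole second after the job is handed in: The green square-holed handle sits on the spindle: its centre within 10 mm of the spindle's axis, no more than 8 mm short of resting on the collar (centre less than 27 mm above the seat), level within 10 degrees (horizontal distance between handle_center and spindle_seat below 0.01 m and z of handle_center in the frame of spindle_seat below 0.027 m and angle between handle_center's own z axis and vertical below 0.17 rad); the robot touches nothing.
It fails at once if the blue round-holed handle was moved by more than 30 mm (distance of round_handle_center from where it was at the start of the episode above 0.03 m).
It fails at once if the bottle was moved by more than 30 mm or knocked over (distance of bottle from where it was at the start of the episode above 0.03 m or angle between bottle's own z axis and vertical above 0.4 rad).
It also fails if it takes over 38 s, if anything falls off the work surface, if the arm or the gripper's body presses on something with over 40 N, if the wrist force passes 120 N, or if a joint passes its speed limit or range.

ROBOT

A 6-joint arm with a two-finger parallel gripper is mounted at the origin on the work surface. World frame = base frame: x ahead of the robot, y to its left, z up, the work surface at z = 0. Lengths are in m, angles in rad, forces in N, time in s.
With the tool pointing down it reaches from about 0.375 to 0.975 m from the base axis. Payload 3.8 kg.
Tool frame: the origin (TCP) lies on the centre line of the jaws, within the pads' length; the fingertips stand 17 mm ahead of it and the grasp point (between the pads) lies 2 mm behind it (bot.tip_extent is the distance from the TCP to the fingertips, in m); z points along the fingers, y is the line along which they close (so a half turn about z gives the same grasp; the last joint's range is limited). The gripper opens to 85 mm and grips with 20 to 120 N. Pads are 22 mm wide; open, the fingers measure 114 mm over their backs; the gripper's body (76 mm by 85 mm) begins 54 mm behind the grasp point. The pads swing forward as they close: fully open they stand 13 mm farther back than shut.
Start: joints at [-1.304, 0.264, 1.604, -0, 1.274, -0.037], TCP at [0.202, -0.644, 0.248] pointing down, gripper open.
Joint ranges: [-2.63, 2.63], [-0.94, 2.18], [0.31, 2.57], [-1.31, 4.45], [0, 2.66], [-2.55, 2.55]. Speed limits (rad/s): [2.57, 2.57, 3.14, 3.14, 3.14, 3.14].

INTERFACE

Orientations are given as a rotation vector (axis times angle).
In Python, from workcell import readout, read_camera, finish_job, bot gives the robot as it stands.
- The arm moves only by the tool jog_arm, never from a script. Its argument "deltas" is one flat list of numbers, 7 for each row, row after row: the shift along the tool's x, y, z in m, then the turn, a rotation vector about the tool's x, y, z in degrees, then the gripper command: -1 is shut, 1 is fully open, values between are in proportion. A call has 1 to 8 rows; each row is the pose to reach, as a shift and turn from the pose commanded when the call began, along the tool's axes at that moment; what a row does not reach only later rows make up. A row lasts 1/10 s, in which the tool goes at most 50 mm and 8.59 degrees, less where a joint would pass 70% of its speed; a pose out of reach is approached as far as the arm can. A call with a gripper value outside its range is refused whole. The fingers move at their own pace and stop on an object; "squeeze" is the grip in N (left out, the last holds). Time passes only in rows, so rows that repeat a pose let the fingers close. It gives the time, the measured TCP pose, the force, the opening and the grip force at its end, in the units of the state.
- readout.read_state(): the state, without advancing time (a new reading comes with each control period).
- read_camera(name): name is "side" or "top"; returns a dict with "color" (400x640x3 uint8, blue, green, red), "fx", "fy", "cx", "cy" (pixels), "dist" ([k1, k2, p1, p2, k3] as OpenCV has them; the pictures are not rectified), "origin" and "attitude" of the camera in the world. Camera axes: x right, y down, z forward; pixel columns grow to the right and rows downward; lengths in m; the calibration is good to about 2 mm. A picture is of the moment at which its call begins. There is no depth.
- finish_job(): hands the job in; it is judged then, once.
The state is a dict: "time": time; "q": joint angles; "joint_vel": joint speeds; "joint_torque": joint torques, N m; "tool_pos": TCP position; "tcp_rot": TCP orientation; "wrist_force": force on the tool from outside, world axes, zero at the start; "torque": the same for the moment, N m; "width": opening from 0.0 (shut) to 1.0 (fully open); "grip_force": force on a finger pad.
Only numpy, scipy, OpenCV 4.12 (cv2) and the standard library are available. Lean on these libraries where they do the work, as an engineer would, in place of code of your own. Each camera call takes 0.05 s, during which the arm holds its last target. There are 200 camera calls.

## Working session

There is one attempt and no reset: what is moved stays moved. The work goes in short steps, Python scripts to look and compute and a tool call to move; the robot and the scene stay as the last step left them, time stands still between calls to the robot, and variables do not carry over. Pictures are saved under pics/ and viewed, at most 10 in all, crops included, and the job is handed in when it is done.

Besides the shell and the picture viewer there is one more tool, called after ">>>" as name(argument=value, ...), one argument or row to a line, values as JSON. jog_arm: Moves the arm, as the interface text tells. Its arguments: {"type":"object","properties":{"deltas":{"type":"array"},"squeeze":{"type":"number"}},"required":["deltas"]}

```bash
mkdir -p pics
cat > h.py <<'E'
import numpy as np, cv2
from scipy.spatial.transform import Rotation as R
from workcell import readout, read_camera, finish_job, bot
def K(c): return np.array([[c['fx'],0,c['cx']],[0,c['fy'],c['cy']],[0,0,1.]])
def att(c):
    a=np.array(c['attitude'],float)
    return a if a.shape==(3,3) else R.from_rotvec(a).as_matrix()
def ray(c,uv):
    p=cv2.undistortPoints(np.array([[uv]],float),K(c),np.array(c['dist'],float))[0,0]
    return np.array(c['origin'],float), att(c)@np.array([p[0],p[1],1.])
def onz(c,uv,z):
    o,d=ray(c,uv); return o+d*(z-o[2])/d[2]
def proj(c,P):
    A=att(c).T; rv=cv2.Rodrigues(A)[0]; t=-A@np.array(c['origin'],float)
    return cv2.projectPoints(np.atleast_2d(np.array(P,float)),rv,t,K(c),np.array(c['dist'],float))[0][:,0]
E
python3 - <<'E'
from h import *
import pickle
for n in("top","side"):
    c=read_camera(n); cv2.imwrite(f'pics/{n}0.png',c['color']); pickle.dump(c,open(n+'.pkl','wb'))
    print(n,c['fx'],c['origin'],c['attitude'])
E
```

```text
top 460.88174998975256 [ 0.42090972 -0.03089058  1.10935663] [-2.1920237   2.13697686 -0.15363602]
side 419.5343585390512 [ 0.33966276 -0.71782058  0.78106172] [-2.28438203  0.39289239 -0.15820408]
```

View pics/top0.png

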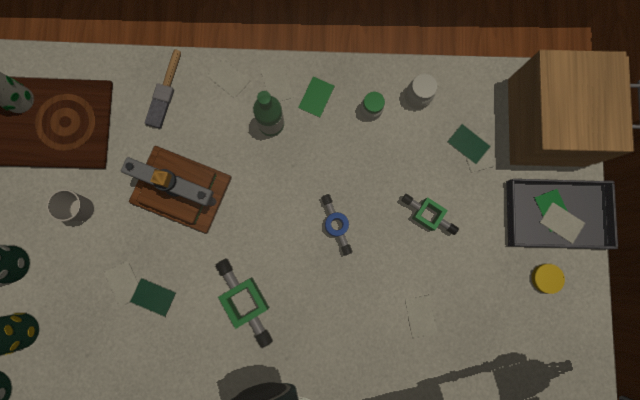

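View pics/side0.png

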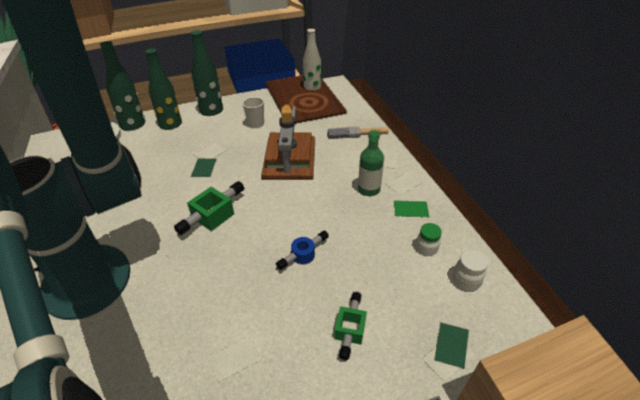

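Top view: large green handle at (243,303), small green handle at (430,214), blue one at (337,224), bottle at (268,115), and spindle top near (163,180). The small green one should be 150 mm overall, so I'll check that in an enlarged crop.

Run:
```python
from h import *
import pickle
c=pickle.load(open('top.pkl','rb')); s=pickle.load(open('side.pkl','rb'))
a=lambda im,x,y,w,h,k:cv2.resize(im[y:y+h,x:x+w],None,fx=k,fy=k,interpolation=cv2.INTER_CUBIC)
im=np.vstack([np.hstack([a(c['color'],395,179,70,70,5),a(c['color'],115,140,70,70,5)]),np.hstack([a(s['color'],315,290,70,50,5),a(s['color'],255,95,70,50,5)])])
cv2.imwrite('pics/crop.png',im)
L=lambda p,q,z:np.linalg.norm(onz(c,p,z)-onz(c,q,z))
print('small',L((401,197),(458,232),.023),'big',L((222,262),(265,344),.023))
for n,p,z in(('small',(430,214),.03),('blue',(337,224),.03),('spindle',(163,180),.186),('bottle top',(264,97),.19)): print(n,onz(c,p,z))
```

```text
small 0.15686584426830405 big 0.21158932298937325
small [ 0.53884528 -0.31391487  0.03      ]
blue [ 0.50945283 -0.09479369  0.03      ]
spindle [0.57651496 0.26674009 0.186     ]
bottle top [0.75493862 0.07035178 0.19      ]
```

View pics/crop.png

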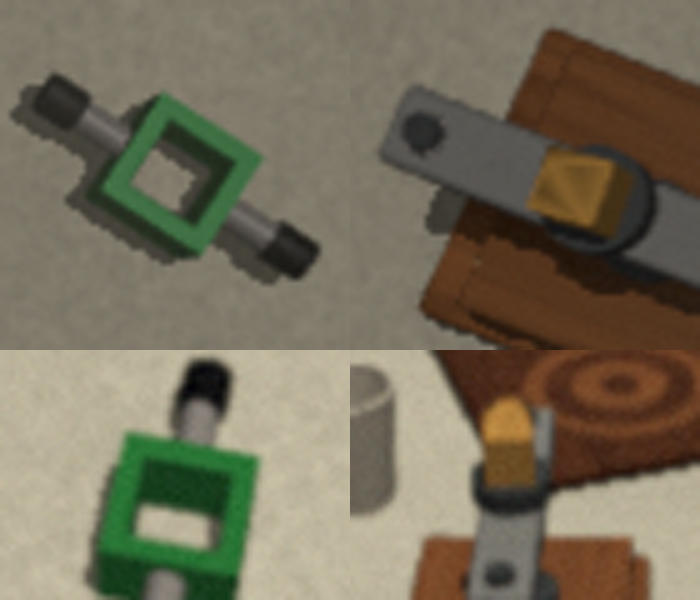

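The crop confirms it: the small green handle at top (430,214) has a square hole, measures about 150 mm and matches the description. The big one at (243,303) measures 211 mm, so it's out. The spindle tip is near (161,178). Next I'll fit silhouettes for both poses.

```bash
cat >> h.py <<'E'
from scipy.optimize import minimize
def sq(w,z): return [[a*w/2,b*w/2,z] for a in(-1,1) for b in(-1,1)]
HUB=np.array(sq(.056,-.019)+sq(.056,.019)); SP=np.array(sq(.028,0)+sq(.028,.03)+sq(.012,.044))
def mask(c,kind,box):
    h=cv2.cvtColor(c['color'],cv2.COLOR_BGR2HSV); x,y,w,hh=box
    lo,hi={'g':((45,90,40),(80,255,255)),'b':((10,110,60),(28,255,255))}[kind]
    m=cv2.inRange(h,lo,hi); k=np.zeros_like(m); k[y:y+hh,x:x+w]=m[y:y+hh,x:x+w]
    n,l,st,_=cv2.connectedComponentsWithStats(k); i=1+np.argmax(st[1:,4]); k=(l==i).astype(np.uint8)
    cn=cv2.findContours(k,cv2.RETR_EXTERNAL,2)[0]; return cv2.drawContours(k*0,[cv2.convexHull(np.vstack(cn))],-1,1,-1)
def fit(obs,M,z,x0):
    def cost(p):
        P=M@R.from_euler('z',p[2]*10).as_matrix().T+[p[0],p[1],z]; s=0
        for c,m in obs:
            y,x=np.where(m); y0,x0_=y.min()-10,x.min()-10; S=4
            hu=cv2.convexHull(((proj(c,P)-[x0_,y0])*S+S/2-.5).astype(np.float32)).round().astype(int)
            sub=m[y0:y0+y.max()-y.min()+30+0,x0_:x.max()+20]; B=cv2.resize(sub,None,fx=S,fy=S,interpolation=0)
            A=cv2.fillConvexPoly(B*0,hu,1); s+=1-(A&B).sum()/(A|B).sum()
        return s
    best=min((minimize(cost,[x0[0],x0[1],a],method='Nelder-Mead',options=dict(initial_simplex=[[x0[0],x0[1],a],[x0[0]+.01,x0[1],a],[x0[0],x0[1]+.01,a],[x0[0],x0[1],a+.04]])) for a in np.arange(4)*.0393),key=lambda r:r.fun)
    return best.x*[1,1,np.degrees(10)],best.fun
E
python3 - <<'E'
from h import *
import pickle
c=pickle.load(open('top.pkl','rb')); s=pickle.load(open('side.pkl','rb'))
for nm,k,M,z,x0,bt,bs in(('hub','g',HUB,.019,(.539,-.314),(395,179,70,70),(325,295,55,55)),('spin','b',SP,.142,(.577,.267),(145,160,35,40),(275,98,25,35))):
    mt,ms=mask(c,k,bt),mask(s,k,bs); print(nm,mt.sum(),ms.sum())
    for o in([(c,mt)],[(s,ms)],[(c,mt),(s,ms)]): print(fit(o,M,z,x0))
for p,q in(((407,199),(453,229)),): d=onz(c,q,.023)-onz(c,p,.023); print('arm yaw',np.degrees(np.arctan2(d[1],d[0])))
d=onz(c,(125,165),.127)-onz(c,(210,200),.127); print('beam',np.degrees(np.arctan2(d[1],d[0])))
st=readout.read_state(); print(st['tool_pos'],R.from_rotvec(st['tcp_rot']).as_matrix().round(3),st['time'])
E
```

```text
hub 606 946
(array([ 0.54077823, -0.31661808, 53.87824381]), np.float64(0.1354631447438872))
(array([ 0.53994474, -0.3153702 , 57.89000719]), np.float64(0.04659293160437328))
(array([ 0.53956191, -0.31562921, 58.62652456]), np.float64(0.18359103778548447))
spin 741 511
(array([  0.60249823,   0.2873352 , 103.71531847]), np.float64(0.6004554655870445))
(array([ 0.59384096,  0.28395665, 31.2822943 ]), np.float64(0.5830889540566959))
(array([  0.59532744,   0.28434928, 116.61102887]), np.float64(1.1870208801323352))
arm yaw -122.26919852885486
beam 69.02457398600212
[ 0.20175233 -0.64348039  0.24705863] [[ 0.954  0.299 -0.001]
 [ 0.299 -0.954  0.002]
 [ 0.    -0.002 -1.   ]] 0.1
```

```bash
sed -i "s/'b':((10,110,60)/'b':((15,110,60)/" h.py
python3 - <<'E'
from h import *
import pickle
c=pickle.load(open('top.pkl','rb')); s=pickle.load(open('side.pkl','rb'))
for im,(x,y) in((c,(160,178)),(s,(286,117))): print(cv2.cvtColor(im['color'],cv2.COLOR_BGR2HSV)[y-3:y+6:4,x-2:x+4:3].reshape(-1,3).tolist())
mt,ms=mask(c,'b',(145,160,35,40)),mask(s,'b',(275,98,25,26)); print(mt.sum(),ms.sum(),[(np.where(m)[1].min(),np.where(m)[1].max(),np.where(m)[0].min(),np.where(m)[0].max()) for m in(mt,ms)])
for o in([(c,mt)],[(s,ms)],[(c,mt),(s,ms)]): print(fit(o,SP,.142,(.577,.267)))
st=readout.read_state()
T=R.from_rotvec(st['tcp_rot']); print(T.inv().apply(np.array([.540,-.3155,.10])-st['tool_pos']))
for a in(147.7,-32.3): # tool y direction
    y=np.array([np.cos(np.radians(a)),np.sin(np.radians(a)),0]); z=np.array([0,0,-1.]); G=R.from_matrix(np.c_[np.cross(y,z),y,z]); print(a,np.degrees((T.inv()*G).as_rotvec()).round(2))
E
```

```text
[[17, 169, 119], [18, 171, 106], [18, 169, 127], [18, 170, 117], [18, 172, 117], [18, 168, 129]]
[[16, 168, 108], [17, 169, 104], [17, 162, 107], [17, 175, 105], [16, 105, 78], [17, 92, 75]]
271 178 [(np.int64(150), np.int64(171), np.int64(169), np.int64(186)), (np.int64(281), np.int64(291), np.int64(104), np.int64(121))]
(array([  0.58638062,   0.28085217, -15.81318175]), np.float64(0.05938825630721145))
(array([ 0.58621648,  0.28358498, 71.92939531]), np.float64(0.07162253903598104))
(array([  0.58595349,   0.28108439, -16.90174545]), np.float64(0.1575159088310698))
[ 0.42085747 -0.21147174  0.14753832]
147.7 [-6.0000e-02  1.4000e-01  1.3971e+02]
-32.3 [ -0.11  -0.05 -40.29]
```

Pick is at (0.540, −0.3155) with tool y along −32.3°. Place is at (0.586, 0.281) with spindle yaw −16.5° (mod 90). First I'll move above the handle.

>>> jog_arm(
  deltas=[0.42,-0.211,0.09,0,0,-40.3,1,0.42,-0.211,0.09,0,0,-40.3,1,0.42,-0.211,0.09,0,0,-40.3,1,0.42,-0.211,0.09,0,0,-40.3,1,0.42,-0.211,0.09,0,0,-40.3,1,0.42,-0.211,0.09,0,0,-40.3,1,0.42,-0.211,0.09,0,0,-40.3,1,0.42,-0.211,0.09,0,0,-40.3,1],
  squeeze=50,
)

```text
time: 0.9
tool_pos: [0.485, -0.369, 0.1723]
tcp_rot: [-2.751, -1.516, 0.0]
wrist_force: [0.2, -0.5, 0.9]
width: 0.999
grip_force: 0.0
```

>>> jog_arm(
  deltas=[0,0,0,0,0,0,1,0,0,0,0,0,0,1],
)

```text
time: 1.1
tool_pos: [0.4844, -0.3694, 0.1722]
tcp_rot: [-2.748, -1.52, 0.002]
wrist_force: [-0.2, -1.4, 0.6]
width: 1.0
grip_force: 0.0
```

```bash
cat >> h.py <<'E'
def go(P,yaw_y):
    st=readout.read_state(); T=R.from_rotvec(st['tcp_rot']); a=np.radians(yaw_y); y=np.array([np.cos(a),np.sin(a),0]); z=np.array([0,0,-1.])
    G=R.from_matrix(np.c_[np.cross(y,z),y,z])
    print(st['time'],'pos',np.round(st['tool_pos'],4),'shift',T.inv().apply(np.array(P)-st['tool_pos']).round(4),'turn',np.degrees((T.inv()*G).as_rotvec()).round(2),'w',st['width'],st['grip_force'],'F',np.round(st['wrist_force'],1),'q6',st['q'][5])
E
python3 - <<'E'
from h import *
go([.540,-.3155,.12],-32.3); go([.540,-.3155,.027],-32.3)
E
```

```text
1.1 pos [ 0.4844 -0.3694  0.1722] shift [0.0752 0.0185 0.0521] turn [-0.1   0.01  0.19] w 0.9997323856746181 0.0 F [-0.2 -1.4  0.6] q6 -0.13142592778873
1.1 pos [ 0.4844 -0.3694  0.1722] shift [0.0753 0.0187 0.1451] turn [-0.1   0.01  0.19] w 0.9997323856746181 0.0 F [-0.2 -1.4  0.6] q6 -0.13142592778873
```

>>> jog_arm(
  deltas=[0.0375,0.009,0.035,0,0,0,1,0.075,0.0185,0.07,0,0,0,1,0.075,0.0185,0.07,0,0,0,1,0.075,0.0185,0.07,0,0,0,1,0.075,0.0185,0.07,0,0,0,1],
)

```text
time: 1.6
tool_pos: [0.5395, -0.3191, 0.1041]
tcp_rot: [2.751, 1.513, 0.0]
wrist_force: [-0.3, 1.0, -0.4]
width: 1.001
grip_force: 0.0
```

Run:
```python
from h import *
go([.540,-.3155,.027],-32.3)
c=read_camera('side'); t=read_camera('top'); a=lambda im,x,y,w,h,k:cv2.resize(im[y:y+h,x:x+w],None,fx=k,fy=k,interpolation=cv2.INTER_CUBIC)
cv2.imwrite('pics/pre.png',np.hstack([a(c['color'],270,220,130,150,3),a(t['color'],370,150,130,150,3)]))
```

```text
1.6 pos [ 0.5395 -0.3191  0.1041] shift [ 0.0034 -0.0016  0.0771] turn [ 0.08  0.04 -0.07] w 1.0006906444403043 0.0 F [-0.3  1.  -0.4] q6 -0.008185409542928863
```

View pics/pre.png

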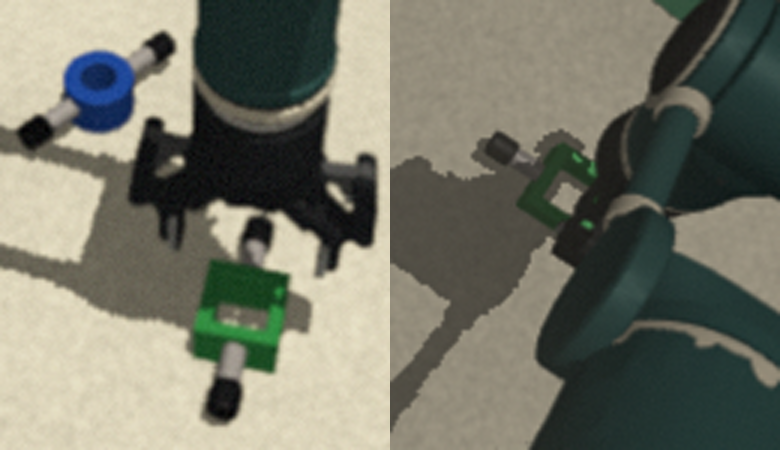

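The crop shows the jaws straddling the hub across its two free faces (hub at about (240,310) in the crop), aligned as planned. I'll descend and grip.

>>> jog_arm(
  deltas=[0,0,0.035,0,0,0,1,0,0,0.06,0,0,0,1,0,0,0.075,0,0,0,1,0,0,0.075,0,0,0,1,0,0,0.075,0,0,0,-1,0,0,0.075,0,0,0,-1,0,0,0.075,0,0,0,-1,0,0,0.075,0,0,0,-1],
)

```text
time: 2.5
tool_pos: [0.5412, -0.3183, 0.0303]
tcp_rot: [2.749, 1.515, 0.002]
wrist_force: [-1.4, 0.0, 5.5]
width: 0.643
grip_force: 55.9
```

>>> jog_arm(
  deltas=[0,0,0,0,0,0,-1,0,0,0,0,0,0,-1,0,0,0,0,0,0,-1],
)

```text
time: 2.8
tool_pos: [0.5413, -0.3183, 0.0303]
tcp_rot: [2.749, 1.515, 0.002]
wrist_force: [-0.9, -0.7, 6.4]
width: 0.646
grip_force: 55.9
```

>>> jog_arm(
  deltas=[0,0,-0.03,0,0,0,-1,0,0,-0.08,0,0,0,-1,0,0,-0.13,0,0,0,-1,0,0,-0.18,0,0,0,-1,0,0,-0.23,0,0,0,-1,0,0,-0.25,0,0,0,-1,0,0,-0.25,0,0,0,-1,0,0,-0.25,0,0,0,-1],
)

```text
time: 3.6
tool_pos: [0.5394, -0.3168, 0.2771]
tcp_rot: [-2.751, -1.516, 0.001]
wrist_force: [-0.9, -0.4, -3.5]
width: 0.641
grip_force: 55.1
```

Run:
```python
from h import *
go([.586,.281,.28],-16.5)
```

```text
3.6 pos [ 0.5394 -0.3168  0.2771] shift [ 0.5303 -0.28   -0.0026] turn [-5.000e-02 -1.000e-02 -1.579e+01] w 0.6414119438792236 55.052624344825745 F [-0.9 -0.4 -3.5] q6 -0.007453415899862495
```

>>> jog_arm(
  deltas=[0.53,-0.28,0,0,0,-15.8,-1,0.53,-0.28,0,0,0,-15.8,-1,0.53,-0.28,0,0,0,-15.8,-1,0.53,-0.28,0,0,0,-15.8,-1,0.53,-0.28,0,0,0,-15.8,-1,0.53,-0.28,0,0,0,-15.8,-1,0.53,-0.28,0,0,0,-15.8,-1,0.53,-0.28,0,0,0,-15.8,-1],
)

```text
time: 4.4
tool_pos: [0.5687, 0.0833, 0.2738]
tcp_rot: [-2.515, -1.878, 0.009]
wrist_force: [0.7, -1.1, -3.3]
width: 0.642
grip_force: 54.9
```

>>> jog_arm(
  deltas=[0,0,0,0,0,0,-1,0,0,0,0,0,0,-1,0,0,0,0,0,0,-1],
)

```text
time: 4.7
tool_pos: [0.5696, 0.0807, 0.2755]
tcp_rot: [-2.516, -1.879, 0.007]
wrist_force: [-0.0, 0.2, -2.3]
width: 0.646
grip_force: 54.9
```

Run:
```python
from h import *
go([.586,.281,.28],-16.5)
```

```text
4.7 pos [0.5696 0.0807 0.2755] shift [ 0.1967 -0.0412 -0.0048] turn [-0.22  0.13 -0.  ] w 0.6464235420308166 54.90627408027649 F [-0.   0.2 -2.3] q6 0.3860737276196187
```

>>> jog_arm(
  deltas=[0.195,-0.041,-0.002,0,0,0,-1,0.195,-0.041,-0.002,0,0,0,-1,0.195,-0.041,-0.002,0,0,0,-1,0.195,-0.041,-0.002,0,0,0,-1,0.195,-0.041,-0.002,0,0,0,-1,0.195,-0.041,-0.002,0,0,0,-1,0.195,-0.041,-0.002,0,0,0,-1],
)

```text
time: 5.4
tool_pos: [0.587, 0.2779, 0.2792]
tcp_rot: [2.519, 1.877, -0.003]
wrist_force: [-0.2, -1.0, -2.2]
width: 0.644
grip_force: 54.9
```

Run:
```python
from h import *
import pickle
go([.586,.281,.28],-16.5)
c=read_camera('side'); t=read_camera('top'); pickle.dump((c,t),open('pl.pkl','wb')); a=lambda im,x,y,w,h,k:cv2.resize(im[y:y+h,x:x+w],None,fx=k,fy=k,interpolation=cv2.INTER_CUBIC)
cv2.imwrite('pics/pl.png',np.hstack([a(c['color'],230,50,130,130,3),a(t['color'],100,110,130,130,3)]))
```

```text
5.4 pos [0.587  0.2779 0.2792] shift [ 0.0027 -0.0019 -0.0008] turn [-0.05  0.1  -0.11] w 0.6444583381457146 54.920920729637146 F [-0.2 -1.  -2.2] q6 0.6943373869886291
```

View pics/pl.png

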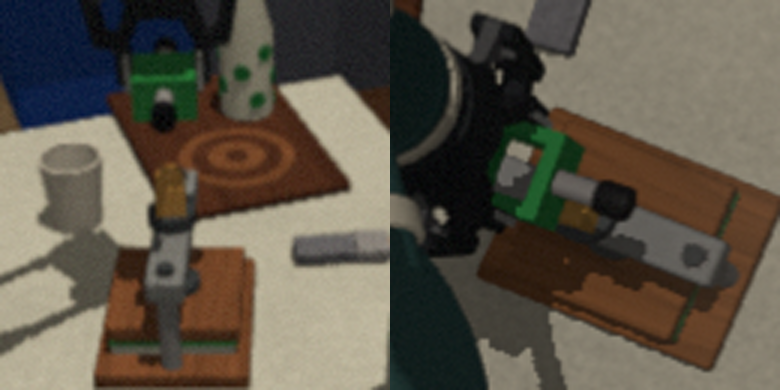

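Side crop: the handle is held level above the spindle, with the hub at about (165,90) and the spindle at (170,185) in the crop. I'll fit the held hub in the side view, the same camera that measured the spindle.

Run:
```python
from h import *
import pickle
c,t=pickle.load(open('pl.pkl','rb'))
m=mask(c,'g',(262,58,45,40)); y,x=np.where(m); print(m.sum(),x.min(),x.max(),y.min(),y.max())
for z in(.264,.268,.272): print(z,fit([(c,m)],HUB,z,(.586,.281)))
P=HUB@R.from_euler('z',-16.5,degrees=True).as_matrix().T+[.587,.279,.268]
p=proj(c,P); print('pred bbox',p.min(0),p.max(0))
```

```text
505 273 295 67 90
0.264 (array([ 0.58953136,  0.29010308, 72.66259757]), np.float64(0.0612170973194881))
0.268 (array([ 0.58742506,  0.28154262, 73.59122065]), np.float64(0.05575626204238926))
0.272 (array([ 0.58513236,  0.27369204, 73.11863766]), np.float64(0.05808980755523874))
pred bbox [273.0624648   67.15425051] [295.50873179  90.68249665]
```

>>> jog_arm(
  deltas=[0.002,-0.002,0,0,0,0,-1,0.002,-0.002,0.03,0,0,0,-1,0.002,-0.002,0.055,0,0,0,-1,0.002,-0.002,0.065,0,0,0,-1,0.002,-0.002,0.075,0,0,0,-1,0.002,-0.002,0.075,0,0,0,-1,0.002,-0.002,0.075,0,0,0,-1],
)

```text
time: 6.2
tool_pos: [0.5862, 0.2828, 0.2061]
tcp_rot: [2.517, 1.879, 0.002]
wrist_force: [-0.0, 0.5, -1.0]
width: 0.644
grip_force: 54.8
```

Run:
```python
from h import *
go([.586,.281,.172],-16.5)
c=read_camera('side'); t=read_camera('top'); a=lambda im,x,y,w,h,k:cv2.resize(im[y:y+h,x:x+w],None,fx=k,fy=k,interpolation=cv2.INTER_CUBIC)
cv2.imwrite('pics/ins.png',np.hstack([a(c['color'],250,70,80,80,5),a(t['color'],120,140,80,80,5)]))
```

```text
6.2 pos [0.5862 0.2828 0.2061] shift [-0.0018  0.0003  0.0341] turn [ 0.06 -0.06 -0.  ] w 0.6442755585192481 54.79616582393646 F [-0.   0.5 -1. ] q6 0.6992511672277948
```

View pics/ins.png

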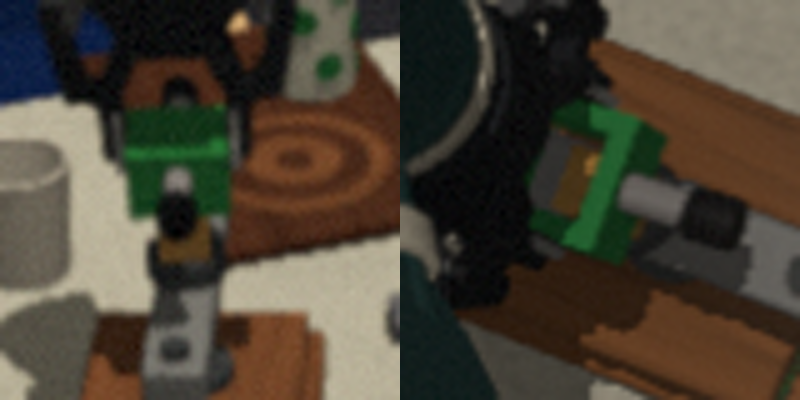

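The brass spindle is inside the square hole (top crop, about (580,165)) and there's no contact force. I'll continue down.

>>> jog_arm(
  deltas=[-0.0015,0,0.007,0,0,0,-1,-0.0015,0,0.014,0,0,0,-1,-0.0015,0,0.02,0,0,0,-1,-0.0015,0,0.026,0,0,0,-1,-0.0015,0,0.026,0,0,0,-1,-0.0015,0,0.026,0,0,0,-1],
)

```text
time: 6.9
tool_pos: [0.5848, 0.2811, 0.1784]
tcp_rot: [-2.517, -1.88, 0.002]
wrist_force: [-0.3, 0.3, -3.1]
width: 0.643
grip_force: 55.3
```

>>> jog_arm(
  deltas=[0,0,0.002,0,0,0,-1,0,0,0.004,0,0,0,-1,0,0,0.006,0,0,0,-1,0,0,0.006,0,0,0,-1,0,0,0.006,0,0,0,-1],
)

```text
time: 7.4
tool_pos: [0.5851, 0.2812, 0.173]
tcp_rot: [-2.517, -1.88, 0.0]
wrist_force: [0.9, -0.4, -2.3]
width: 0.647
grip_force: 55.3
```

No contact yet and about 1 mm to go, so I'll lower 1 mm more, release, wait, then lift clear.

>>> jog_arm(
  deltas=[0,0,0.001,0,0,0,-1,0,0,0.001,0,0,0,-1,0,0,0.001,0,0,0,0.7,0,0,0.001,0,0,0,0.7,0,0,0.001,0,0,0,1,0,0,0.001,0,0,0,1,0,0,0.001,0,0,0,1,0,0,0.001,0,0,0,1],
)

```text
time: 8.2
tool_pos: [0.5852, 0.2812, 0.1721]
tcp_rot: [2.517, 1.88, 0.0]
wrist_force: [0.3, -0.2, -0.3]
width: 1.002
grip_force: 0.0
```

>>> jog_arm(
  deltas=[0,0,-0.01,0,0,0,1,0,0,-0.03,0,0,0,1,0,0,-0.06,0,0,0,1,0,0,-0.1,0,0,0,1,0,0,-0.14,0,0,0,1,0,0,-0.17,0,0,0,1,0,0,-0.17,0,0,0,1,0,0,-0.17,0,0,0,1],
)

```text
time: 9.0
tool_pos: [0.5856, 0.2814, 0.344]
tcp_rot: [2.517, 1.879, 0.005]
wrist_force: [-1.4, 0.9, -0.3]
width: 1.004
grip_force: 0.0
```

Run:
```python
from h import *
go([.586,.281,.172],-16.5)
c=read_camera('side'); t=read_camera('top'); a=lambda im,x,y,w,h,k:cv2.resize(im[y:y+h,x:x+w],None,fx=k,fy=k,interpolation=cv2.INTER_CUBIC)
cv2.imwrite('pics/fin.png',np.hstack([a(c['color'],250,70,80,80,5),a(t['color'],120,140,80,80,5)]))
m=mask(c,'g',(265,85,45,50)); print(m.sum(),fit([(c,m)],HUB,.161,(.586,.281)),fit([(c,m)],HUB,.169,(.586,.281)))
```

```text
9.0 pos [0.5856 0.2814 0.344 ] shift [-6.00e-04  1.00e-04  1.72e-01] turn [ 0.14 -0.11  0.01] w 1.0037624359051642 0.0 F [-1.4  0.9 -0.3] q6 0.6974873856561398
455 (array([  0.58562423,   0.28378674, -14.66532827]), np.float64(0.05009375837128316)) (array([  0.58242065,   0.27049343, -15.43314044]), np.float64(0.05423280423280419))
```

View pics/fin.png

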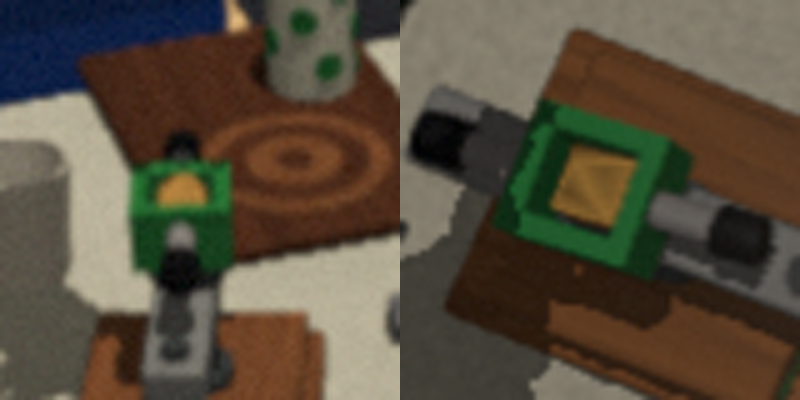

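The handle is seated level, with the spindle centred in the hole at top crop (597,185), and the gripper is clear. Handing in.

```bash
python3 -c "
from h import *
print(finish_job())"
```

```text
the job is handed in; nothing more can be done
None
```

The small green square-holed handle is on the spindle, level on the collar as far as the last pictures show, released with the gripper clear at 9.0 s and handed in (no verdict was returned); I did not move the blue handle or the bottle.

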